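# Find the pin hole and mount the shoe tree on the polishing stand

### The job

Mount the light-wood shoe tree that waits on the slatted rack on the grey polishing stand, lying lengthwise along the stand. The hole for its pin is an unmarked blind hole somewhere along the middle line of the stand's bare bar: set the pin tip down on the bar beside the hole, slide it along under light pressure until it drops in, push the tree fully home so that its collar sits flush on the bar, and let go. Be gentle, never pressing hard on the stand, and leave the tin, the brush and the other shoe tree alone.

Things in the scene. Friction and masses are not known exactly. Their poses are not given: they have to be found in the camera images.
- shoe_tree: Light-wood shoe tree, loose, 0.28-0.46 kg, 252 mm long (toe +x, brass heel knob -x), 56 mm wide, z up, balanced near its origin. Origin: centre of the flat underside of its round collar (44 mm wide, 12 mm high); the pin is below. Sole board above the collar, z 12-22, 44 wide. At the start the sole lies on the rack's slats, pin hanging between them: lift straight up.
- tree_grip (a point): Where to grip the shoe tree: 55 mm above its origin, same axes. Middle of a wooden block with flat upright sides, 36 mm wide along y, x -28 to 28 mm, from 33 mm below this point to 23 mm above it. Close along y. The rounded toe and heel parts before and behind it rise at most 14 mm above this point.
- pin_tip (a point): Centre of the flat tip of the shoe tree's steel pin, 20 mm below its origin; axes of the shoe tree. Pin 10 mm in diameter, 20 mm long below the collar, the last 2.5 mm tapering to 6 mm across.
- rack: Low wooden rack, fixed: board 160 x 120 x 8 mm with two slats across it (along y, 120 mm long, 18 mm thick, at x = -60 and +60 mm), slat tops at z = 50 mm. Origin: centre of the underside.
- stand: Grey polishing stand, fixed, 280 (x) x 100 (y) mm. Origin: centre of its underside, z up. End blocks at |x| 62-140 mm, tops at z = 47 mm; between them the bare face of a dark steel bar, 124 x 62 mm, at z = 44 mm, with lower cheeks beside it. The bar is clamped and does not give. Slide with a few newtons, seat with 10 to 20; over 40 N is too hard.
- stand_face (a point): Centre of the bar's bare face (stand z = 44 mm), axes of the stand; NOT the hole. The one round blind hole, 13 mm wide, 1 mm chamfer, 26 mm deep, lies on the middle line (y = 0 here) at an unknown x that differs each time, from -34 to 34 mm from here; all the rest is flat. Fully home, the shoe tree's origin is level with this.
- polish_tin: Brown round polish tin, loose, 84 mm in diameter, 26 mm high; origin centre of underside. Not to be moved.
- brush: Brush with blue plastic back, lying bristles down, loose, 140 x 52 x 36 mm; origin centre of underside. Not to be moved.
- plain_tree: Dark-wood shoe tree without a pin, loose, about 245 x 60 x 61 mm; origin in its middle at its underside. Not to be moved.

How it is judged:
On the way:
1. the pin tip rests on the bar's face beside the hole, in contact, before it goes in (contact force between shoe_tree and stand above 0.3 N and z of pin_tip in the frame of stand_face between -0.0015 and 0.0015 m and x of pin_tip in the frame of stand_face between -0.06 and 0.06 m and y of pin_tip in the frame of stand_face between -0.03 and 0.03 m), for 0.3 s.
At the end, for the whole second after the job is handed in: The shoe tree's pin is fully in the bar's hole: collar underside within 2.5 mm of the bar's face, within 5 mm of the middle line, tree upright within 0.06 rad, lengthwise along the stand (toe either way) within 0.3 rad, at rest and released (z of shoe_tree in the frame of stand_face between -0.0025 and 0.0025 m and x of shoe_tree in the frame of stand_face between -0.04 and 0.04 m and y of shoe_tree in the frame of stand_face between -0.005 and 0.005 m and angle between shoe_tree's own z axis and vertical below 0.06 rad and angle between the x axis of shoe_tree and the x axis of stand, either way round below 0.3 rad and linear speed of shoe_tree below 0.01 m/s); the robot touches nothing.
It fails at once if the shoe tree is pressed on the stand with more than 40 N (contact force between shoe_tree and stand above 40 N).
It fails at once if the polish tin is moved more than 15 mm (distance of polish_tin from where it was at the start of the episode above 0.015 m).
It fails at once if the brush is moved more than 15 mm (distance of brush from where it was at the start of the episode above 0.015 m).
It fails at once if the dark shoe tree is moved more than 15 mm (distance of plain_tree from where it was at the start of the episode above 0.015 m).
It also fails if it takes over 72 s, if anything falls off the work surface, if the arm or the gripper's body presses on something with over 40 N, if the wrist force passes 120 N, or if a joint passes its speed limit or range.

### The arm

A 7-joint arm with a two-finger parallel gripper is mounted at the origin on the work surface. World frame = base frame: x ahead of the robot, y to its left, z up, the work surface at z = 0. Lengths are in m, angles in rad, forces in N, time in s.
With the tool pointing down it reaches from about 0.4 to 0.9 m from the base axis. Payload 5.6 kg.
Tool frame: the origin (TCP) lies midway between the tips of the shut fingers; the grasp point (between the pads) lies 19 mm behind it; z points along the fingers, y is the line along which they close (so a half turn about z gives the same grasp; the last joint's range is limited). The gripper opens to 92 mm and grips with 3 to 60 N. Pads are 20 mm wide; open, the fingers measure 128 mm over their backs; the gripper's body (75 mm by 189 mm) begins 69 mm behind the grasp point.
Start: joints at [-1.177, 0.468, -0.012, 1.603, 0.006, 1.071, -0.056], TCP at [0.275, 0.589, 0.215] pointing down, gripper open.
Joint ranges: [-2.53, 2.53], [-0.31, 2.02], [-1.57, 1.55], [0.28, 2.44], [-1.29, 4.43], [0.15, 1.84], [-2.92, 2.92]. Speed limits (rad/s): [2.57, 2.57, 3.14, 3.14, 3.14, 3.14, 3.14].

### API

Orientations are given as a 3x3 rotation matrix whose columns are the frame's x, y, z axes.
In Python, from station import env, effector, solver, viewer, workorder, search_frame, tip_of gives the robot as it stands. Calls block until the motion is done:
- env.reach(position, orientation): joint-space move of the TCP to a pose.
- env.movel(position, frame=None, rate=0.15): straight line of the TCP; frame=None keeps the orientation; rate is the mean speed in m/s.
- env.goto_joints(angles): joint-space move.
- effector.release() and effector.grasp(squeeze=None): open the fingers fully, or close them until they stop; squeeze is the grip in N (None keeps the last).
- env.pause(seconds).
- solver.inverse_kinematics(position, orientation): joint angles nearest the present ones, or None.
- env.sense(): the state.
- viewer.read_camera(name): name is "scene" or "side" or "wrist"; returns (picture, depth): 384x512x3 uint8, red, green, blue; 384x512 float32, m along the optical axis (not along the pixel's ray), 0 where there is no reading.
- viewer.camera_info(name): a dict with "intrinsics" (3x3 intrinsics, pixels), "dist_coeffs" ([k1, k2, p1, p2, k3] as OpenCV has them; the pictures are not rectified), "eye" and "rotation" of the camera in the world; the wrist camera has in their place "T_tool_cam" (4x4, takes a point from camera to tool coordinates, whose origin is the TCP and whose axes are the flange's). Camera axes: x right, y up, looking along -z (the intrinsics and any distortion apply to the point x, -y, -z); pixel columns grow to the right and rows downward; lengths in m; the calibration is good to about 2 mm. A picture is of the moment at which its call begins: read the wrist's pose just before it. camera_info takes no time and is no camera call.
A pose or a line that the arm cannot do raises env.PlanningError and nothing moves.
- workorder.finish_job(): hands the job in; it is judged then, once.
Trained networks look in the newest picture that a camera, given by its name, has taken for a name from the list of things; names that differ only in an ending like _2 or _b are one class to them, and where a whole thing is asked for, a point or a joint stands for the part that bears it (a point fixed in the world has none). Each returns a list of dicts, best first, with "score" (0 to 1); they miss things now and then, are a little off and sometimes report something else, mostly with a low value. They report only what shows in the picture. A call takes as long as a camera call.
- search_frame(camera, name): "at" ([x, y, z] in m, in world coordinates, good to about 4 mm: the middle of the surface that is visible of it).
- tip_of(camera, name): "at" ([x, y, z] in m, in world coordinates, good to about 4 mm: a listed point, or the origin of a listed thing).
The state is a dict: "t": time; "joint_positions": joint angles; "joint_velocities": joint speeds; "tau": joint torques, N m; "ee_pos": TCP position; "tcp_rot": TCP orientation; "wrist_force": force on the tool from outside, world axes, zero at the start; "moment": the same for the moment, N m; "gripper_width": finger opening in m; "grasp_force": force on a finger pad.
Only numpy, scipy, OpenCV 4.12 (cv2) and the standard library are available. Lean on these libraries where they do the work, as an engineer would, in place of code of your own. Each camera call takes 0.05 s, during which the arm holds its last target. There are 200 camera calls.

## Working session

There is one attempt and no reset: what is moved stays moved. The work goes in short steps, each a Python script; the robot and the scene stay as the last script left them, time stands still between calls to the robot, and variables do not carry over. Pictures are saved under pics/ and viewed, at most 10 in all, crops included, and the job is handed in when it is done.

```bash
mkdir -p pics; ls; python3 - <<'E'
from station import *
import cv2,numpy as np
ims=[]
for c in ["scene","side"]:
    p,d=viewer.read_camera(c); np.save(f"pics/{c}_d.npy",d); np.save(f"pics/{c}_p.npy",p)
    cv2.imwrite(f"pics/{c}0.png",p[:,:,::-1])
    i=viewer.camera_info(c);print(c,i["eye"],np.round(i["intrinsics"],1).tolist(),np.round(i["dist_coeffs"],3))
    for n in ["shoe_tree","rack","stand","polish_tin","brush","plain_tree"]:
        print(n,"S",[(np.round(r["at"],3).tolist(),round(r["score"],2)) for r in search_frame(c,n)][:2],"T",[(np.round(r["at"],3).tolist(),round(r["score"],2)) for r in tip_of(c,n)][:2])
    for n in ["tree_grip","stand_face","pin_tip"]:
        print(n,"T",[(np.round(r["at"],3).tolist(),round(r["score"],2)) for r in tip_of(c,n)][:2])
s=env.sense();print(s["t"],s["wrist_force"],s["tcp_rot"])
E
```

```text
pics
scene [1.29775778 0.22929389 0.52067152] [[450.5, 0.0, 254.4], [0.0, 450.5, 192.4], [0.0, 0.0, 1.0]] [-0.157  0.     0.     0.     0.   ]
shoe_tree S [([0.553, -0.209, 0.092], 0.94)] T [([0.518, -0.226, 0.037], 0.89)]
rack S [] T [([0.522, -0.22, 0.003], 0.69), ([0.765, -0.232, -0.0], 0.67)]
stand S [([0.578, 0.217, 0.041], 0.7)] T [([0.519, 0.219, -0.003], 0.66)]
polish_tin S [([0.788, 0.026, 0.029], 0.93)] T [([0.76, -0.231, -0.002], 0.72), ([0.773, 0.022, 0.004], 0.56)]
brush S [] T [([0.756, 0.214, 0.002], 0.92)]
plain_tree S [([0.773, -0.178, 0.038], 0.85)] T [([0.762, -0.234, -0.002], 0.9)]
tree_grip T [([0.521, -0.226, 0.094], 0.55)]
stand_face T [([0.519, 0.219, 0.044], 0.79)]
pin_tip T [([0.522, -0.221, 0.018], 0.9)]
side [ 0.34425301 -0.43754771  0.72367634] [[400.4, 0.0, 257.2], [0.0, 400.4, 189.9], [0.0, 0.0, 1.0]] [-0.072  0.     0.     0.     0.   ]
shoe_tree S [([0.509, -0.233, 0.094], 0.65)] T [([0.521, -0.221, 0.037], 0.74)]
rack S [([0.512, -0.256, 0.009], 0.79)] T [([0.52, -0.224, -0.002], 0.82)]
stand S [([0.508, 0.198, 0.044], 0.86)] T [([0.517, 0.218, 0.0], 0.71)]
polish_tin S [([0.774, 0.012, 0.026], 0.8), ([0.752, 0.202, 0.036], 0.68)] T [([0.782, 0.022, -0.002], 0.74)]
brush S [([0.75, 0.203, 0.035], 0.67)] T [([0.761, 0.213, -0.001], 0.95)]
plain_tree S [([0.758, -0.206, 0.043], 0.82)] T []
tree_grip T [([0.522, -0.22, 0.095], 0.69)]
stand_face T [([0.521, 0.221, 0.045], 0.6)]
pin_tip T [([0.521, -0.22, 0.017], 0.73)]
1.6 [-0.51112238 -0.26031139 -1.03191224] [[-9.06074211e-01  4.23118803e-01  4.69488681e-05]
 [ 4.23118803e-01  9.06074213e-01 -3.54986866e-06]
 [-4.40411749e-05  1.66485044e-05 -9.99999999e-01]]
```

View pics/side0.png

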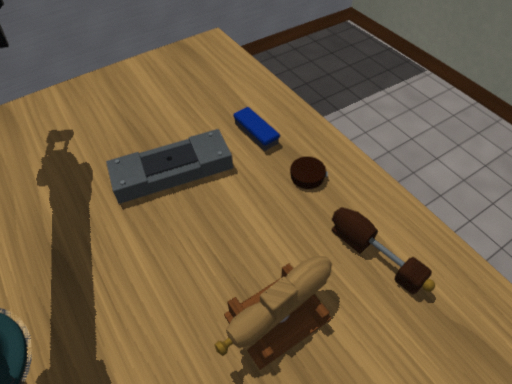

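View pics/scene0.png

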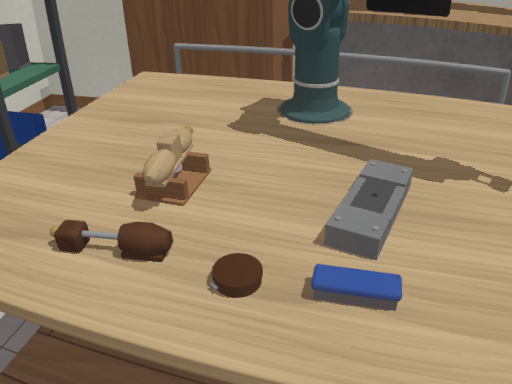

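Side: stand centred about (170,165), with a dark spot, likely the hole, at (169,158), also seen in scene at (374,195). The tree lies on the rack (275,305), toe toward upper right. Next, measure yaws from depth.

```bash
cat > h.py <<'E'
import numpy as np,cv2
from station import *
def cloud(c,d,T=None):
    i=viewer.camera_info(c);K=np.array(i["intrinsics"]);D=np.array(i["dist_coeffs"])
    v,u=np.mgrid[:384,:512];uv=np.stack([u,v],-1).reshape(-1,1,2).astype(float)
    n=cv2.undistortPoints(uv,K,D).reshape(384,512,2)
    P=np.stack([n[...,0]*d,-n[...,1]*d,-d],-1)
    if T is None: R,t=np.array(i["rotation"]),np.array(i["eye"])
    else:
        M=T@np.array(i["T_tool_cam"]);R,t=M[:3,:3],M[:3,3]
    W=P@R.T+t; W[d<=0]=np.nan
    return W
def Tcp():
    s=env.sense();T=np.eye(4);T[:3,:3]=s["tcp_rot"];T[:3,3]=s["ee_pos"];return T
def down(yaw): # finger closing axis y at angle yaw+90deg ; x axis along yaw
    c,s=np.cos(yaw),np.sin(yaw);return np.array([[c,s,0],[s,-c,0],[0,0,-1.]])
def near(W,x,y,r,z0,z1):
    return (np.hypot(W[...,0]-x,W[...,1]-y)<r)&(W[...,2]>z0)&(W[...,2]<z1)
def rect(Q):
    (c,s,a)=cv2.minAreaRect((Q[:,:2]*1000).astype(np.float32));B=cv2.boxPoints((c,s,a))
    e=B[1]-B[0];f=B[2]-B[1];e=e if np.hypot(*e)>np.hypot(*f) else f
    return np.round(c,1),np.round(s,1),round(float(np.arctan(e[1]/e[0])),4)
E
python3 - <<'E'
from h import *
for c in ["scene","side"]:
    d=np.load(f"pics/{c}_d.npy");p=np.load(f"pics/{c}_p.npy");W=cloud(c,d)
    Q=W[near(W,.52,.22,.18,.038,.056)];print(c,"stand",rect(Q),np.median(Q[:,2]))
    m=near(W,.52,.22,.05,.03,.06);g=p.sum(2).astype(float);g[~m]=1e3
    v,u=np.unravel_index(g.argmin(),g.shape);print("dark",u,v,W[v,u]);k=np.argsort(g.ravel())[:12];print(np.nanmean(W.reshape(-1,3)[k],0),g.ravel()[k])
    Q=W[near(W,.52,.-.22 if 0 else -.22,.17,.065,.16)];print("tree",rect(Q),Q[:,2].max())
    Q=W[near(W,.52,-.22,.05,.11,.16)];print("block",rect(Q),np.median(Q[:,2]))
E
```

```text
File "<stdin>", line 7
    Q=W[near(W,.52,.-.22 if 0 else -.22,.17,.065,.16)];print("tree",rect(Q),Q[:,2].max())
                   ^
SyntaxError: invalid syntax
```

```bash
python3 - <<'E'
from h import *
for c in ["scene","side"]:
    d=np.load(f"pics/{c}_d.npy");p=np.load(f"pics/{c}_p.npy");W=cloud(c,d)
    Q=W[near(W,.52,.22,.18,.038,.056)];print(c,"stand",rect(Q),np.median(Q[:,2]))
    m=near(W,.52,.22,.05,.03,.06);g=p.sum(2).astype(float);g[~m]=1e3
    k=np.argsort(g.ravel())[:12];print("dark",np.nanmean(W.reshape(-1,3)[k],0),g.ravel()[k])
    Q=W[near(W,.52,-.22,.17,.065,.16)];print("tree",rect(Q),Q[:,2].max())
    Q=W[near(W,.52,-.22,.05,.115,.16)];print("block",rect(Q),np.median(Q[:,2]))
# move to look at the stand from above with wrist cam
R=env.sense()["tcp_rot"]
print(viewer.camera_info("wrist")["T_tool_cam"])
env.reach([.52,.22,.30],down(0.0)) if 0 else None
E
```

```text
scene stand (array([520.7, 219. ]), array([103.3, 283.6]), -0.1866) 0.045231901230441546
dark [0.51403353 0.22001068 0.03884338] [164. 166. 166. 168. 169. 172. 175. 179. 179. 182. 184. 189.]
tree (array([ 517.2, -215.6]), array([251.4,  50.3]), 0.0559) 0.11855024589641788
block (array([ 523. , -221.8]), array([56.2, 33.4]), 0.1917) 0.11655007535978129
side stand (array([519.2, 217.8]), array([105.1, 282. ]), -0.2043) 0.045195039110724644
dark [0.5216737  0.22387655 0.03862506] [53. 57. 58. 59. 63. 63. 63. 63. 67. 68. 69. 75.]
tree (array([ 515.3, -223.3]), array([249.5,  54.2]), 0.1008) 0.11980176866074355
block (array([ 519.8, -224. ]), array([54. , 35.6]), 0.1198) 0.11618653278242486
[[ 1.50425037e-03  9.60273276e-01  2.79057293e-01  7.89033655e-02]
 [ 9.99998481e-01 -1.69006421e-03  4.25272569e-04 -1.00345768e-03]
 [ 8.80002626e-04  2.79056229e-01 -9.60274360e-01 -1.70427151e-01]
 [ 0.00000000e+00  0.00000000e+00  0.00000000e+00  1.00000000e+00]]
```

```bash
python3 - <<'E'
from h import *
env.reach([.52,.22,.19],down(np.pi-.195))
env.pause(.2)
T=Tcp();p,d=viewer.read_camera("wrist");W=cloud("wrist",d,T)
cv2.imwrite("pics/w_stand.png",p[:,:,::-1]);np.savez("pics/ws.npz",p=p,d=d,T=T)
Q=W[near(W,.52,.22,.19,.038,.056)];print("stand",rect(Q),np.median(Q[:,2]))
m=near(W,.52,.22,.05,.0,.06);g=p.sum(2).astype(float);g[~m]=1e3
k=np.argsort(g.ravel())[:40];print("dark",np.nanmean(W.reshape(-1,3)[k],0),g.ravel()[k][[0,-1]],np.median(k//512),np.median(k%512))
print("face",[(np.round(r["at"],3),round(r["score"],2)) for r in tip_of("wrist","stand_face")])
env.reach([.52,-.22,.26],down(np.pi+.11))
env.pause(.2)
T=Tcp();p,d=viewer.read_camera("wrist");W=cloud("wrist",d,T)
cv2.imwrite("pics/w_tree.png",p[:,:,::-1]);np.savez("pics/wt.npz",p=p,d=d,T=T)
Q=W[near(W,.52,-.22,.17,.07,.16)];print("tree",rect(Q),Q[:,2].max())
Q=W[near(W,.52,-.22,.05,.115,.16)];print("block",rect(Q),np.median(Q[:,2]))
Q=W[near(W,.52,-.22,.05,.108,.16)];print("block",rect(Q),np.median(Q[:,2]))
for n in ["tree_grip","shoe_tree"]:print(n,[(np.round(r["at"],3),round(r["score"],2)) for r in tip_of("wrist",n)])
s=env.sense();print(s["t"],s["ee_pos"],s["joint_positions"],s["wrist_force"])
cv2.imwrite("pics/w_both.png",np.hstack([cv2.resize(cv2.imread(f"pics/w_{n}.png"),(400,300)) for n in("stand","tree")]))
E
```

```text
stand (array([517.4, 218.1]), array([102.3, 279.2]), -0.1875) 0.04644128446455997
dark [0.52944531 0.20566599 0.03515636] [102. 112.] 184.5 245.0
face [(array([0.519, 0.22 , 0.039]), 0.76)]
tree (array([ 514. , -222.4]), array([248.6,  54.9]), 0.1004) 0.11844995321490914
block (array([ 518.1, -223.2]), array([53.4, 34.7]), 0.1151) 0.11622815577030307
block (array([ 517.8, -222.9]), array([54.7, 35.1]), 0.0969) 0.11608218582779753
tree_grip [(array([ 0.52 , -0.222,  0.096]), 0.73)]
shoe_tree [(array([ 0.517, -0.221,  0.036]), 0.8)]
5.5083 [ 0.52017256 -0.21956152  0.2599406 ] [ 0.09295058  0.27835249  0.30145997  1.78354485 -0.09203674  1.09348777
  2.10736026] [ 0.14978701 -0.0432119  -0.34085336]
```

View pics/w_both.png

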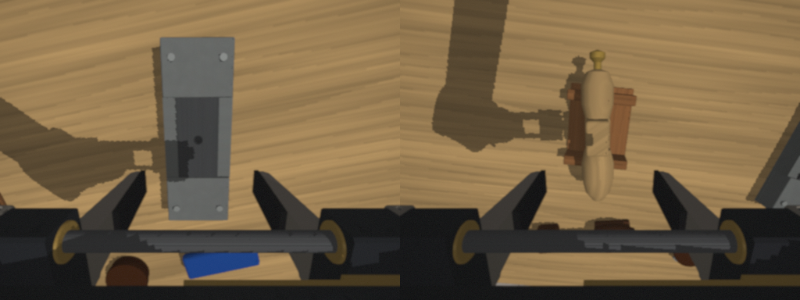

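The left half shows the hole at about (253,180) in full-size pixels, on the stand's middle line; the shadow beside it caused the wrong dark reading. The right half shows the tree with its heel knob toward the robot and its toe at +x.

```bash
python3 - <<'E'
from h import *
def ray(c,uv,z,T=None):
    W1=[]
    for s in (.2,.8):
        i=np.full((384,512),s,float);W1.append(cloud(c,i,T)[int(uv[1]),int(uv[0])])
    a,b=W1;return a+(b-a)*(z-a[2])/(b[2]-a[2])
f=np.load("pics/ws.npz");p,d,T=f["p"],f["d"],f["T"]
g=p.sum(2).astype(int)
print(g[170:192,240:268:1][::2,::2])
sub=g[173:188,246:261];w=np.clip(np.median(sub)-40-sub,0,None);v,u=np.mgrid[173:188,246:261]
cu,cv_=(w*u).sum()/w.sum(),(w*v).sum()/w.sum();print(cu,cv_,ray("wrist",(round(cu),round(cv_)),.044,T))
for c,uv in (("side",(169,158)),("scene",(374,195))):
    p=np.load(f"pics/{c}_p.npy");g=p.sum(2).astype(int);x,y=uv;s=g[y-5:y+6,x-5:x+6];w=np.clip(np.median(s)-25-s,0,None)
    v,u=np.mgrid[y-5:y+6,x-5:x+6];a,b=(w*u).sum()/w.sum(),(w*v).sum()/w.sum();print(c,a,b,ray(c,(round(a),round(b)),.044))
W=cloud("wrist",d,T);
# stand top blocks rect only
Q=W[near(W,.52,.22,.19,.043,.052)];print(rect(Q))
E
```

```text
[[188 190 186 192 190 193 193 189 191 188 191 194 191 192]
 [188 199 189 198 193 192 187 184 186 188 190 186 191 192]
 [189 195 192 188 186 164 144 139 159 180 187 193 190 192]
 [191 196 188 192 166 129 117 117 118 154 191 192 191 186]
 [184 198 191 188 154 115 116 115 109 138 182 189 193 191]
 [165 190 191 187 159 128 110 112 112 136 187 189 194 189]
 [155 189 190 190 172 143 116 111 123 155 189 189 190 190]
 [133 186 188 188 188 173 156 148 173 183 189 190 192 192]
 [159 183 192 195 188 189 187 189 189 187 187 191 187 194]
 [119 144 142 146 188 192 194 189 193 189 191 190 188 196]
 [114 121 120 128 171 194 192 189 189 191 191 192 188 191]]
253.79045092838197 179.0079575596817 [0.51871954 0.21899898 0.044     ]
side 168.8987341772152 158.2194092827004 [0.52072407 0.21871896 0.044     ]
scene 374.0323033707865 194.67134831460675 [0.52339335 0.22003211 0.044     ]
(array([517.1, 218.4]), array([100.2, 279.4]), -0.1893)
```

```bash
python3 - <<'E'
from h import *
f=np.load("pics/ws.npz");print("hole depth cm vs face",f["d"][174:186:3,254],f["d"][180,264:276:4])
R=down(np.pi+.103)
env.reach([.5205,-.2225,.15],R)
env.movel([.5205,-.2225,.074],rate=.08)
effector.grasp(40); env.pause(.2)
s=env.sense();print(s["gripper_width"],s["grasp_force"],s["ee_pos"],s["wrist_force"])
env.movel([.5205,-.2225,.10],rate=.06)
env.movel([.5205,-.2225,.24],rate=.15)
env.pause(.3);s=env.sense();print(s["t"],s["gripper_width"],s["grasp_force"],s["wrist_force"],s["moment"])
env.reach([.50,.222,.18],down(np.pi-.19));env.pause(.3)
s=env.sense();print(s["t"],s["ee_pos"],s["wrist_force"],s["moment"],s["joint_positions"])
ims=[]
for c in("scene","side"):
    p,d=viewer.read_camera(c);ims.append(cv2.resize(p[:,:,::-1],(400,300)))
    for n in ["pin_tip","tree_grip"]:print(c,n,[(np.round(r["at"],3),round(r["score"],2)) for r in tip_of(c,n)])
cv2.imwrite("pics/held.png",np.hstack(ims))
E
```

```text
hole depth cm vs face [0.34959787 0.35276848 0.34708524 0.3322862 ] [0.32501185 0.3262079  0.32505047]
0.035859535496418495 39.96210157871246 [ 0.52047795 -0.22245935  0.07398978] [-0.76360757 -0.2236481  -0.1232428 ]
10.175 0.03578470891066587 39.96139347553253 [ 0.50924086  0.03029192 -2.44008   ] [ 0.001708   -0.02968295 -0.01855626]
12.125 [0.50031359 0.22141819 0.18006046] [ 0.67841587 -0.91126952 -2.89966236] [ 0.01928412 -0.00135882 -0.0465866 ] [-0.55290126  0.3331221   0.0913261   1.89528329 -0.03748373  0.91467318
  0.93600961]
scene pin_tip [(array([0.502, 0.223, 0.125]), 0.86)]
scene tree_grip [(array([0.5  , 0.22 , 0.197]), 0.97)]
side pin_tip [(array([0.498, 0.222, 0.124]), 0.58), (array([ 0.768, -0.234, -0.002]), 0.19)]
side tree_grip [(array([0.502, 0.221, 0.206]), 0.8)]
```

View pics/held.png

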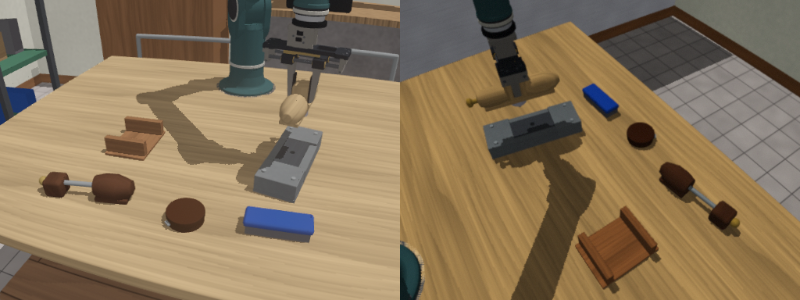

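The tree is held level above the stand, and depth confirms the hole is real. Now the touch-down about 22 mm to one side.

```bash
cat >> h.py <<'E'
def F(n=6):
    f=[]
    for _ in range(n): env.pause(.02);f.append(env.sense()["wrist_force"])
    return np.mean(f,0)
HOLE=np.array([.520,.2192]);U=np.array([np.cos(-.19),np.sin(-.19)])
E
python3 - <<'E'
from h import *
xy=HOLE-22e-3*U
env.movel([*xy,.115],rate=.1);env.movel([*xy,.104],rate=.04);env.pause(.3)
F0=F(12);np.save("F0.npy",F0);print("tare",F0)
z=.104
while z>.094:
    z-=.0005;env.movel([*xy,z],rate=.02);f=F(4)-F0
    print(round(z,4),env.sense()["ee_pos"][2].round(5),f.round(2))
    if f[2]>2.5:break
env.pause(.4);print(F()-F0,env.sense()["t"],env.sense()["ee_pos"])
E
```

```text
tare [-1.48227341e-01  2.82158659e-03 -2.91381765e+00]
0.1035 0.10351 [ 0.39 -0.53 -0.55]
0.103 0.10299 [ 0.33 -0.02  0.07]
0.1025 0.10249 [ 0.28  0.17 -0.17]
0.102 0.102 [ 0.49 -0.15 -0.15]
0.1015 0.10151 [ 0.32  0.02 -0.34]
0.101 0.10098 [ 0.27 -0.05 -0.19]
0.1005 0.10048 [0.14 0.1  0.05]
0.1 0.1 [ 0.07 -0.14 -0.18]
0.0995 0.09984 [-0.96 -0.69  5.27]
[-1.3696965  -1.4301919   8.04785731] 17.5 [0.49848231 0.22337095 0.0997718 ]
```

```bash
python3 - <<'E'
from h import *
F0=np.load("F0.npy");z=.0997;s=-.022;t0=env.sense()["t"]
env.movel([*(HOLE+s*U),z],rate=.02);print(F(4)-F0)
while s<.014:
    s+=.0015;env.movel([*(HOLE+s*U),z],rate=.02);f=F(3)-F0;zz=env.sense()["ee_pos"][2]
    print(round(s,4),round(z,5),zz.round(5),f.round(1))
    if zz<.0985:break
    if f[2]<2: z-=.0003
    elif f[2]<3.5: z-=.0001
    elif f[2]>6: z+=.0001
    if f[2]>20: break
print(env.sense()["t"]-t0,env.sense()["t"])
E
```

```text
[-1.55726014 -0.7960823   6.91064026]
-0.0205 0.0997 0.09973 [-4.2 -0.8 10. ]
-0.019 0.0998 0.09966 [-6.   0.2 11. ]
-0.0175 0.0999 0.0997 [-6.7  0.2 11.3]
-0.016 0.1 0.09971 [-6.6  0.6  9.8]
-0.0145 0.1001 0.09976 [-5.5  0.7  7.9]
-0.013 0.1002 0.09983 [-3.6  1.5  4.7]
-0.0115 0.1002 0.09995 [-0.1  1.   0.8]
-0.01 0.0999 0.09987 [-3.4  0.   4.4]
-0.0085 0.0999 0.0999 [-1.   0.4  2.6]
-0.007 0.0998 0.09984 [-2.4  0.3  3.9]
-0.0055 0.0998 0.09981 [-2.1  0.2  3.3]
-0.004 0.0997 0.09961 [-1.  -0.   1.8]
-0.0025 0.0994 0.0992 [-0.2 -0.4 -0. ]
-0.001 0.0991 0.09903 [ 0.3  0.2 -0.5]
0.0005 0.0988 0.0988 [0.5 0.1 0.3]
0.002 0.0985 0.09848 [ 0.2 -0.  -0.3]
5.116700000000002 22.6167
```

Force has vanished and it is sinking freely, so the pin is over the hole. Push down with force checks and lateral compliance.

```bash
python3 - <<'E'
from h import *
F0=np.load("F0.npy");xy=HOLE+.001*U;z=.0985
env.movel([*xy,z],rate=.02)
for i in range(60):
    z-=.001 if z>.083 else .0004
    env.movel([*xy,z],rate=.03);f=F(3)-F0;zz=env.sense()["ee_pos"][2]
    print(round(z,4),zz.round(5),(xy-HOLE).round(4),f.round(1))
    xy=xy+np.clip(f[:2]*1e-4,-6e-4,6e-4)*(np.hypot(*f[:2])>1.5)
    if f[2]>9 or z<.0772: break
env.pause(.2);print(F()-F0,env.sense()["t"],env.sense()["ee_pos"])
E
```

```text
0.0975 0.09743 [ 0.001  -0.0002] [ 0.7 -0.3 -0.2]
0.0965 0.09647 [ 0.001  -0.0002] [ 0.4 -0.   0.1]
0.0955 0.09544 [ 0.001  -0.0002] [ 0.3 -0.2  0. ]
0.0945 0.09448 [ 0.001  -0.0002] [-0.4  0.1 -0.3]
0.0935 0.09348 [ 0.001  -0.0002] [-0.2  0.2 -0.4]
0.0925 0.09244 [ 0.001  -0.0002] [ 0.   0.  -0.1]
0.0915 0.09145 [ 0.001  -0.0002] [-0.1 -0.   0.1]
0.0905 0.09046 [ 0.001  -0.0002] [ 0.8  0.4 -0.6]
0.0895 0.08946 [ 0.001  -0.0002] [ 0.3  0.3 -0.4]
0.0885 0.08846 [ 0.001  -0.0002] [0.2 0.2 0.4]
0.0875 0.08744 [ 0.001  -0.0002] [-0.4 -0.1 -0.3]
0.0865 0.08645 [ 0.001  -0.0002] [ 0.2  0.3 -0.1]
0.0855 0.08546 [ 0.001  -0.0002] [ 0.  -0.2  0.1]
0.0845 0.08446 [ 0.001  -0.0002] [ 0.3 -0.2 -0.3]
0.0835 0.08345 [ 0.001  -0.0002] [0.2 0.2 0.2]
0.0825 0.08246 [ 0.001  -0.0002] [ 0.4 -0.4  0.3]
0.0821 0.08209 [ 0.001  -0.0002] [0.7 0.  0.1]
0.0817 0.08169 [ 0.001  -0.0002] [ 0.  -0.2 -0. ]
0.0813 0.08129 [ 0.001  -0.0002] [ 0.  -0.1  0.1]
0.0809 0.08087 [ 0.001  -0.0002] [-0.1  0.5 -0.1]
0.0805 0.08048 [ 0.001  -0.0002] [-0.3 -0.3  0.5]
0.0801 0.0801 [ 0.001  -0.0002] [ 0.4 -0.3 -0.8]
0.0797 0.07998 [ 0.001  -0.0002] [-1.  -0.7  4. ]
0.0793 0.07998 [ 0.001  -0.0002] [-2.  -1.1  8.2]
0.0789 0.07998 [ 0.0008 -0.0003] [-2.9 -1.5 10.9]
[-3.02261869 -1.18129476 10.82067799] 30.6667 [0.52105734 0.21903882 0.07995978]
```

The collar is home, 20 mm below first contact at about 11 N. Release and back off.

```bash
python3 - <<'E'
from h import *
p0=env.sense()["ee_pos"];env.movel([p0[0],p0[1],.0797],rate=.02)
effector.release();env.pause(.3)
env.movel([p0[0],p0[1],.20],rate=.12);env.pause(.5)
ims=[]
for c in("scene","side"):
    p,d=viewer.read_camera(c);ims.append(cv2.resize(p[:,:,::-1],(400,300)))
    print(c,[(np.round(r["at"],3),round(r["score"],2)) for r in tip_of(c,"shoe_tree")])
    W=cloud(c,d);Q=W[near(W,.52,.22,.05,.085,.16)];print(rect(Q),np.percentile(Q[:,2],[50,98]))
cv2.imwrite("pics/end.png",np.hstack(ims));print(env.sense()["t"],env.sense()["gripper_width"])
E
```

```text
scene [(array([0.516, 0.217, 0.044]), 0.8), (array([0.517, 0.222, 0.044]), 0.67)]
(array([521.5, 223.1]), array([42.5, 97.2]), -0.1795) [0.11651138 0.12323444]
side [(array([0.521, 0.218, 0.043]), 0.87), (array([ 0.781,  0.019, -0.002]), 0.45)]
(array([519.5, 216.4]), array([44.1, 98.2]), -0.184) [0.10734401 0.12343019]
34.0 0.09184715414137343
```

View pics/end.png

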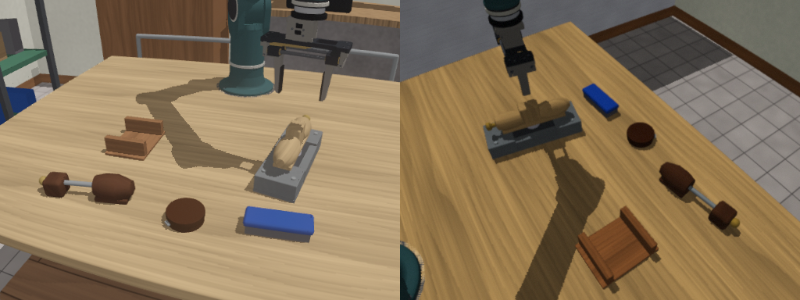

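The tree sits flush and lengthwise on the stand (scene ~(292,145), side ~(530,118)). The gripper is clear and the tin, brush and dark tree are where they were.

```bash
python3 -c "
from station import *
print(workorder.finish_job())"
```

```text
the job is handed in; nothing more can be done
None
```

The shoe tree is mounted fully home in the stand's hole, lengthwise and released, with about 11 N measured at the wrist when seating; the job is handed in (no verdict was returned).

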